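Set the tube-rotator collar on its shaft flat

ROBOT

A 6-joint arm with a two-finger parallel gripper is mounted at the origin on the work surface. World frame = base frame: x ahead of the robot, y to its left, z up, the work surface at z = 0. Lengths are in m, angles in rad, forces in N, time in s.
With the tool pointing down it reaches from about 0.425 to 0.95 m from the base axis. Payload 3.5 kg.
Tool frame: the origin (TCP) lies midway between the tips of the shut fingers; the grasp point (between the pads) lies 19 mm behind it; z points along the fingers, y is the line along which they close (so a half turn about z gives the same grasp; the last joint's range is limited). The gripper opens to 85 mm and grips with 20 to 120 N. Pads are 22 mm wide; open, the fingers measure 114 mm over their backs; the gripper's body (76 mm by 85 mm) begins 54 mm behind the grasp point. The pads swing forward as they close: fully open they stand 13 mm farther back than shut.
Start: joints at [1.117, 0.286, 1.577, -0, 1.279, -0.15], TCP at [0.202, 0.644, 0.231] pointing down, gripper open.
Joint ranges: [-2.77, 2.77], [-0.9, 2.22], [0.21, 2.48], [-1.53, 4.67], [0.24, 2.81], [-2.84, 2.84]. Speed limits (rad/s): [2.79, 2.79, 3.14, 3.14, 3.14, 3.14].

INTERFACE

Orientations are given as a unit quaternion [x, y, z, w].
In Python, from plant import get_state, read_camera, ctrl gives the robot as it stands.
- The arm moves only by the shell command python3 -m crank 'ROWS' [FORCE]. ROWS is JSON, a list of rows, each a list of 3 entries, a list of its own where there are three numbers: the shift along the tool's x, y, z in mm, then the turn about the tool's z in degrees, then the closure in counts, from 0 (fully open) to 255 (shut). In form: [[[tx, ty, tz], yaw, claw], ...]. A call has 1 to 10 rows; each row is the pose to reach, as a shift and turn from the pose commanded when the call began, along the tool's axes at that moment; what a row does not reach only later rows make up. A row lasts 1/10 s, in which the tool goes at most 50 mm and 8.59 degrees, less where a joint would pass 70% of its speed; a pose out of reach is approached as far as the arm can. A call with a gripper value outside its range is refused whole. The fingers move at their own pace and stop on an object; FORCE is the grip in N (left out, the last holds). Time passes only in rows, so rows that repeat a pose let the fingers close. It gives the time, the measured TCP pose, the force, the opening and the grip force at its end, in the units of the state.
- get_state(): the state, without advancing time (a new reading comes with each control period).
- read_camera(name): name is "scene" or "top" or "wrist"; returns a dict with "frame" (400x640x3 uint8, blue, green, red), "range_z" (400x640 float32, m along the optical axis (not along the pixel's ray), 0 where there is no reading), "vfov" (degrees; the focal length in pixels is half the picture's height over the tangent of half this angle, whatever the lens; pixels are square), "cx", "cy" (the principal point, pixels), "origin" and "orientation" of the camera in the world. Camera axes: x right, y down, z forward; pixel columns grow to the right and rows downward; lengths in m; the calibration is good to about 2 mm. The wrist camera is an equidistant fisheye: a pixel r from the principal point sees the ray r / f radians off the axis. A picture is of the moment at which its call begins.
- ctrl.sign_off(): hands the job in; it is judged then, once.
The state is a dict: "time": time; "qpos": joint angles; "dq": joint speeds; "joint_efforts": joint torques, N m; "eef_pos": TCP position; "tcp_rot": TCP orientation; "contact_force": force on the tool from outside, world axes, zero at the start; "wrist_torque": the same for the moment, N m; "opening": opening from 0.0 (shut) to 1.0 (fully open); "finger_force": force on a finger pad.
Only numpy, scipy, OpenCV 4.12 (cv2) and the standard library are available. Lean on these libraries where they do the work, as an engineer would, in place of code of your own. Each camera call takes 0.05 s, during which the arm holds its last target. There are 200 camera calls.

TASK

Turn the bare upright shaft of the tube-rotator drive with your fingers until the flat on it squarely faces the small guide tube on the drive. Then pick up the aluminium collar that has a set screw sticking out of its side, slide it all the way down the shaft onto the shoulder with its screw over the flat, still facing the guide tube, and finish holding it there: keep your grip on the collar and do not let go. Leave everything else on the bench where it is.

Things in the scene. Friction and masses are not known exactly. Their poses are not given: they have to be found in the camera images.
- drive: White tube-rotator drive, a low box fixed to the bench, 190 (x) x 150 (y) x 60 mm high, with a teal band. Origin under its centre, z up. Its vertical shaft stands at x = +20 mm, y = 0 of this frame. The guide tube lies on its top at the -x side of the shaft, so the direction from the shaft to the guide tube is this frame's -x.
- guide_mouth (a point): Mouth of the guide tube (a horizontal steel tube, 12 mm across, 34 mm long, on a small grey block on top of the drive): centre of the end that faces the shaft, 62 mm from the shaft's axis and 10 mm above the shoulder. A hex key passed through it would reach the set screw. The highest point of the tube is 84 mm above the bench.
- shaft (a joint): Turn of the shaft about its vertical axis, rad, counter-clockwise seen from above positive. 0: the flat faces the guide tube (drive -x). It starts 0.6 to 1.4 rad counter-clockwise of that. It turns freely both ways to +-3.1 rad against a small steady friction of 0.06 N m and stays where it is left.
- shaft_seat (a point): Centre of the shoulder's upper face, on the shaft's axis, 68 mm above the bench. The frame turns with the shaft: z up, the flat faces its -x. The shoulder is a dark disc 40 mm across that the collar must rest on.
- shaft_top (a point): Centre of the shaft's top end, on its axis, 55 mm above the shoulder, 123 mm above the bench. The steel shaft is 28 mm across with one flat along its whole length, 8.5 mm from the axis (5.5 mm cut off), so the fingers feel 22.5 mm across the flat (centred 2.75 mm from the axis, away from the flat) and up to 28 mm across the round; from above its end is D-shaped.
- collar: Aluminium collar, loose on the bench: a ring 52 mm outside, 31 mm bore (1.5 mm gap round the shaft), 32 mm tall, about 140 g. Origin at the centre of its underside, z up. A dark set screw goes through its side at this frame's -x. It lies upright in one of three places on the bench that it shares by chance with spacer and end_cap.
- screw_head (a point): Outer end of the collar's set screw, 34 mm from the collar's axis along its -x, 10 mm above its underside. Head 11 mm across; the 8 mm thick tip reaches into the bore to 10 mm from the axis, so the collar goes down the shaft only with the screw over the flat (about 0.3 rad of play either way); otherwise it stops after about 6 mm.
- spacer: Bystander: plain aluminium ring like the collar (52 mm outside, 31 mm bore, 32 mm tall) but without a screw. Origin centre of underside.
- end_cap: Bystander: solid aluminium cap, 52 mm across, 24 mm tall with a 24 mm stub on top (30 mm in all). Origin centre of underside.
- driver: Bystander: screwdriver with black handle lying on the bench, 170 mm long.
- brush: Bystander: small brush with wooden handle lying on the bench, 180 mm long.
- reagent: Bystander: amber bottle with white cap, 52 mm across, 110 mm tall, standing beyond the drive.
- cup: Bystander: white plastic cup, 64 mm across, 70 mm tall, standing beyond the drive.
- slide_box: Bystander: flat white slide box, 85 x 120 x 30 mm.
Things that resemble listed ones, but are neither listed nor needed, are in the scene too. What is shaped like the collar but red is not meant.

How it is judged:
On the way:
1. the bare shaft is turned so that its flat faces the guide tube, the collar still well away from it (value of joint shaft between -0.2 and 0.2 rad and distance between collar and shaft_seat above 0.1 m), for 0.2 s.
At the end, for the whole second after the job is handed in: The collar is down on the shoulder (within 3 mm), on the shaft's axis (4 mm), upright (0.1 rad), its screw over the flat (0.35 rad), the flat facing the guide tube (0.2 rad), at rest, and the fingers still grip the collar (more than 4 N) through the last second (value of joint shaft between -0.2 and 0.2 rad and z of collar in the frame of shaft_seat between -0.003 and 0.003 m and horizontal distance between collar and shaft_seat below 0.004 m and angle between collar's own z axis and vertical below 0.1 rad and angle between the x axis of collar and the x axis of shaft_seat, either way round below 0.35 rad and contact force between the fingers and collar above 4 N and linear speed of collar below 0.02 m/s); the arm keeps its last pose, push and grip.
It fails at once if a bystander on the bench is moved more than 30 mm (distance of any of spacer, end_cap, driver, brush, reagent, cup, slide_box from where it was at the start of the episode above 0.03 m).
It also fails if it takes over 45 s, if anything falls off the work surface, if the arm or the gripper's body presses on something with over 40 N, if the wrist force passes 120 N, or if a joint passes its speed limit or range.

## Working session

There is one attempt and no reset: what is moved stays moved. The work goes in short steps, Python scripts to look and compute and a shell command to move; the robot and the scene stay as the last step left them, time stands still between calls to the robot, and variables do not carry over. Pictures are saved under pics/ and viewed, at most 13 in all, crops included, and the job is handed in when it is done.

```bash
ls; mkdir -p pics
cat > h.py <<'E'
import numpy as np,cv2
from scipy.spatial.transform import Rotation as R
from plant import get_state,read_camera,ctrl
def cam(n):
    c=read_camera(n); c['f']=c['frame'].shape[0]/2/np.tan(np.radians(c['vfov'])/2); c['R']=R.from_quat(c['orientation']).as_matrix(); c['o']=np.array(c['origin']); c['n']=n; return c
def rays(c,u,v):
    x=(np.asarray(u,float)-c['cx'])/c['f'];y=(np.asarray(v,float)-c['cy'])/c['f']
    if c['n']=='wrist':
        r=np.hypot(x,y);s=np.where(r>1e-9,np.sin(r)/np.maximum(r,1e-9),1); d=np.stack([x*s,y*s,np.cos(r)],-1)
    else: d=np.stack([x,y,np.ones_like(x)],-1)
    return d@c['R'].T
def plane(c,u,v,z):
    d=rays(c,u,v); return c['o']+d*((z-c['o'][2])/d[...,2])[...,None]
def cloud(c):
    v,u=np.mgrid[0:400,0:640]; d=rays(c,u,v); dz=d@c['R'][:,2]
    return c['o']+d*(c['range_z']/np.where(abs(dz)<1e-6,1e-6,dz))[...,None]
E
python3 - <<'E'
from h import *
s=get_state(); print(s['time'],s['eef_pos'],s['tcp_rot'])
for n in('top','scene'):
    c=cam(n); print(n,c['o'],c['f'],c['cx'],c['cy'],c['R'].round(3).tolist()); cv2.imwrite(f'pics/{n}0.png',c['frame'])
E
```

```text
pics
0.0 [0.2015975  0.64350995 0.22993356] [ 1.51329328e-01  9.88482698e-01 -1.11786610e-03 -3.74020104e-04]
top [0.38717762 0.00333496 1.21294313] 366.175226453397 323.2808398742482 202.59457813075335 [[0.008, -0.994, 0.108], [-1.0, -0.008, -0.001], [0.002, -0.108, -0.994]]
scene [ 0.94258559 -0.63975381  0.9039455 ] 424.35417375621586 313.4449527380438 197.42618775189874 [[0.819, 0.42, -0.39], [0.573, -0.599, 0.559], [0.002, -0.682, -0.731]]
```

View pics/top0.png

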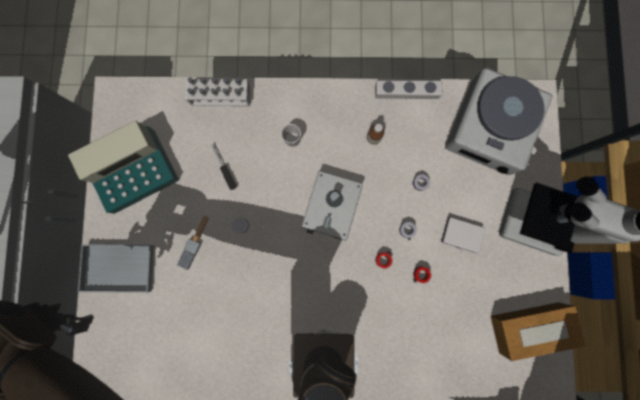

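View pics/scene0.png

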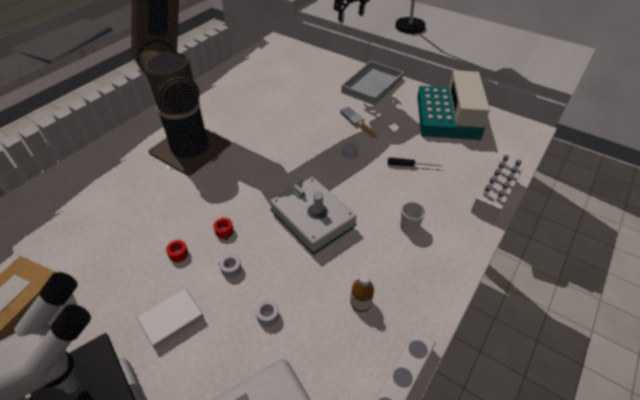

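Top view: the drive is at (333,205) with its shaft at about (335,198). Three items could be taken for the collar: grey rings at (421,181) and (408,228), and a disc in shadow at (241,225). The red rings at (384,259) and (423,273) are decoys. The scene view shows the same grey rings at (267,312) and (231,266). A close crop of both should show which one has the screw.

Run:
```python
from h import *
t=cam('top');s=cam('scene')
cr=lambda im,u,v,h,z:cv2.resize(im[v-h:v+h,u-h:u+h],(z,z),interpolation=cv2.INTER_CUBIC)
a=np.hstack([cr(t['frame'],421,181,18,260),cr(t['frame'],408,228,18,260),cr(t['frame'],333,203,42,260)])
b=np.hstack([cr(s['frame'],267,312,22,260),cr(s['frame'],231,266,22,260),cr(s['frame'],314,212,46,260)])
cv2.imwrite('pics/crop1.png',np.vstack([a,b]))
for u,v in((421,181),(408,228),(241,225)): print(plane(t,u,v,.032).round(4))
print(plane(t,335,198,.123))
P=cloud(t)
# drive top: points with z .055-.066
m=(abs(P[...,2]-.06)<.008)&(np.hypot(P[...,0]-.41,P[...,1]+.02)<.16)
m=cv2.morphologyEx(m.astype(np.uint8),cv2.MORPH_OPEN,np.ones((3,3)))
n,l,st,ce=cv2.connectedComponentsWithStats(m); k=1+st[1:,4].argmax()
v,u=np.where(l==k); q=plane(t,u,v,.06)[:,:2].astype(np.float32); print(st[k],cv2.minAreaRect(q),np.median(P[l==k][:,2]))
```

```text
[ 0.5896 -0.3166  0.032 ]
[ 0.4359 -0.2716  0.032 ]
[0.4411 0.2665 0.032 ]
[ 0.52016867 -0.03291593  0.123     ]
[ 302  185   57   55 2049] ((0.4929589331150055, -0.022469788789749146), (0.14888924360275269, 0.15927442908287048), 73.7629165649414) 0.059127365168655466
```

View pics/crop1.png

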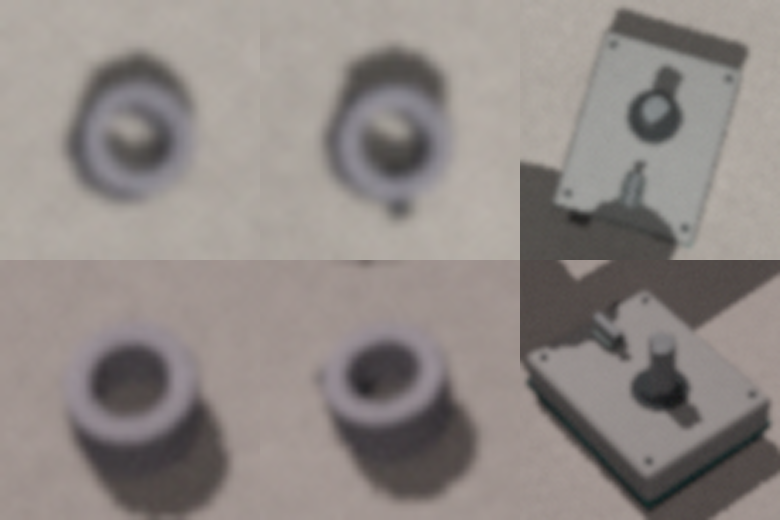

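The collar is the ring at top pixel (408,228). It shows a dark screw at its lower edge (towards the robot), and the screw tip is visible inside the bore in the scene crop. The ring at (421,181) is plain, so it is the spacer. The drive's guide tube points down and slightly left in the image. Next I'll get precise estimates and the first move.

```bash
cat >> h.py <<'E'
def yaw_axis(): # yaw (deg) of tool y axis in world
    m=R.from_quat(get_state()['tcp_rot']).as_matrix(); return np.degrees(np.arctan2(m[1,1],m[0,1]))
def go(p,yaw=None):
    "shift (mm, tool axes) & turn (deg) to reach world TCP p with tool y axis at yaw (mod 180)"
    s=get_state(); m=R.from_quat(s['tcp_rot']).as_matrix(); d=m.T@(np.array(p)-s['eef_pos'])*1e3
    t=None if yaw is None else -((yaw-yaw_axis()+90)%180-90)  # tool z is down
    print('shift',d.round(1),'turn',None if t is None else round(t,1),'| tcp',np.round(s['eef_pos'],4),'yaxis',yaw_axis().round(2),'t',s['time'],'q6',s['qpos'][5])
E
python3 - <<'E'
from h import *
for n,(u0,v0),(us,vs) in(('top',(333,203),(408,228)),('scene',(314,212),(231,266))):
    c=cam(n); P=cloud(c); 
    mz=(abs(P[...,2]-.06)<.006)&(np.hypot(P[...,0]-.5,P[...,1]+.025)<.14)
    q=P[mz][:,:2].astype(np.float32); r=cv2.minAreaRect(cv2.convexHull(q)); print(n,'drive',r)
    w=(np.hypot(P[...,0]-.436,P[...,1]+.272)<.045)&(abs(P[...,2]-.032)<.006)
    q=P[w]; (cc,rr)=cv2.minEnclosingCircle(q[:,:2].astype(np.float32)); print('collar',cc,rr,q.mean(0),w.sum())
    w=(abs(P[...,2]-.123)<.01)&(np.hypot(P[...,0]-.52,P[...,1]+.03)<.04); print('shaft top',P[w].mean(0),w.sum())
print(plane(cam('top'),*(np.array([408-18+138/260*36,228-18+207/260*36])),.01))
go([.50,-.03,.26],-16)
E
```

```text
top drive ((0.5076218247413635, -0.026737242937088013), (0.14949241280555725, 0.18897788226604462), 73.91251373291016)
collar (0.4321238696575165, -0.2736225128173828) 0.026266155764460564 [ 0.4315909  -0.27346991  0.0309739 ] 135
shaft top [ 0.52791458 -0.03139781  0.12166256] 57
scene drive ((0.510654091835022, -0.02500312775373459), (0.15136145055294037, 0.19070567190647125), 73.77522277832031)
collar (0.43426600098609924, -0.2723325788974762) 0.027452640235424042 [ 0.43594189 -0.27185635  0.03103739] 217
shaft top [ 0.53214107 -0.03139878  0.12137969] 77
[ 0.40201385 -0.27971902  0.01      ]
shift [-486.1 -553.9  -28.8] turn 88.6 | tcp [0.2018 0.644  0.231 ] yaxis 72.6 t 0.35 q6 -0.15002141599408475
```

```bash
python3 -m crank '[[[-486,-554,-50],32,0],[[-486,-554,-50],32,0],[[-486,-554,-50],32,0],[[-486,-554,-50],32,0],[[-486,-554,-50],32,0],[[-486,-554,-50],32,0],[[-486,-554,-50],32,0],[[-486,-554,-50],32,0],[[-486,-554,-50],32,0],[[-486,-554,-50],32,0]]' 30; python3 -c "
from h import *
go([.50,-.03,.28],40)"
```

```text
time: 1.35
eef_pos: [0.404, 0.186, 0.2657]
tcp_rot: [0.418, 0.909, 0.0, 0.001]
contact_force: [0.1, -0.3, 0.3]
opening: 1.0
finger_force: 0.0
shift [-226.5  -67.7  -14.2] turn 0.6 | tcp [0.404  0.186  0.2657] yaxis 40.61 t 1.35 q6 -0.5062017736601008
```

```bash
python3 -m crank '[[[-226,-68,-14],0,0],[[-226,-68,-14],0,0],[[-226,-68,-14],0,0],[[-226,-68,-14],0,0],[[-226,-68,-14],0,0],[[-226,-68,-14],0,0],[[-226,-68,-14],0,0]]'; python3 -c "
from h import *
go([.50,-.03,.28],40)
c=cam('wrist'); cv2.imwrite('pics/w1.png',c['frame']); print(c['o'],c['R'].round(3).tolist(),c['f'])"
```

```text
time: 2.05
eef_pos: [0.499, -0.0286, 0.279]
tcp_rot: [0.419, 0.908, 0.0, -0.0]
contact_force: [-0.2, 0.3, -0.2]
opening: 0.998
finger_force: 0.0
shift [-1.7 -0.2 -1. ] turn 0.5 | tcp [ 0.499  -0.0286  0.279 ] yaxis 40.48 t 2.05 q6 -0.9673262594839144
[0.4465027  0.03263088 0.42285328] [[0.761, 0.617, 0.201], [0.649, -0.723, -0.238], [-0.001, 0.311, -0.95]] 309.70691628693146
```

View pics/w1.png

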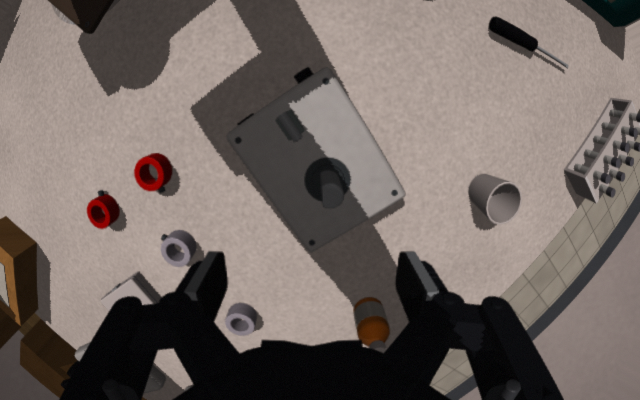

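The wrist view shows the shaft at about (332,190) in the arm's shadow, the guide tube at (290,125) and the collar at (178,248) with its screw at about (165,237). I'll measure the D shape from the range data.

Run:
```python
from h import *
c=cam('wrist'); P=cloud(c)
m=(abs(P[...,2]-.123)<.005)&(np.hypot(P[...,0]-.529,P[...,1]+.031)<.03)
q=P[m]; print(m.sum(),q.mean(0)); v,u=np.where(m); q=plane(c,u,v,.123)[:,:2]
mm=m.astype(np.uint8); cn=max(cv2.findContours(mm,0,cv2.CHAIN_APPROX_NONE)[0],key=len)[:,0,:]
b=plane(c,cn[:,0],cn[:,1],.123)[:,:2]
(cc,rr)=cv2.minEnclosingCircle(b.astype(np.float32)); print(cc,rr)
d=b-cc
for a in range(-180,180,10):
    n=np.array([np.cos(np.radians(a)),np.sin(np.radians(a))]); print(a,round((d@n).max()*1e3,1),end='; ')
f=q.mean(0)-cc; print('\ncentroid off',f*1e3, 'flat dir',np.degrees(np.arctan2(*-f[::-1])))
g=cv2.convertScaleAbs(c['frame'][150:230,292:372],alpha=2.5,beta=0); g=cv2.resize(g,(500,500),interpolation=cv2.INTER_CUBIC)
k=cv2.resize(mm[150:230,292:372]*255,(280,280)); k=cv2.copyMakeBorder(k,0,220,0,0,0); cv2.imwrite('pics/w1c.png',np.hstack([g,cv2.cvtColor(k,8)]))
# collar
w=(np.hypot(P[...,0]-.434,P[...,1]+.273)<.035)&(abs(P[...,2]-.032)<.004)
q=P[w]; print('collar',cv2.minEnclosingCircle(q[:,:2].astype(np.float32)),q.mean(0))
```

```text
504 [ 0.52520994 -0.02769856  0.12373685]
(0.5240450501441956, -0.028992509469389915) 0.015141395851969719
-180 13.3; -170 12.5; -160 11.4; -150 9.9; -140 8.1; -130 9.4; -120 10.8; -110 12.1; -100 13.2; -90 14.0; -80 14.3; -70 14.8; -60 15.0; -50 14.8; -40 15.1; -30 14.8; -20 14.3; -10 14.7; 0 15.0; 10 14.9; 20 14.3; 30 14.2; 40 13.7; 50 13.6; 60 13.6; 70 14.2; 80 14.4; 90 14.1; 100 13.7; 110 14.3; 120 14.5; 130 14.2; 140 14.8; 150 15.0; 160 14.8; 170 14.2; 
centroid off [1.36477999 1.13482826] flat dir -140.25613699420313
collar ((0.42890214920043945, -0.27065372467041016), 0.026514146476984024) [ 0.42935716 -0.2688496   0.03266201]
```

View pics/w1c.png

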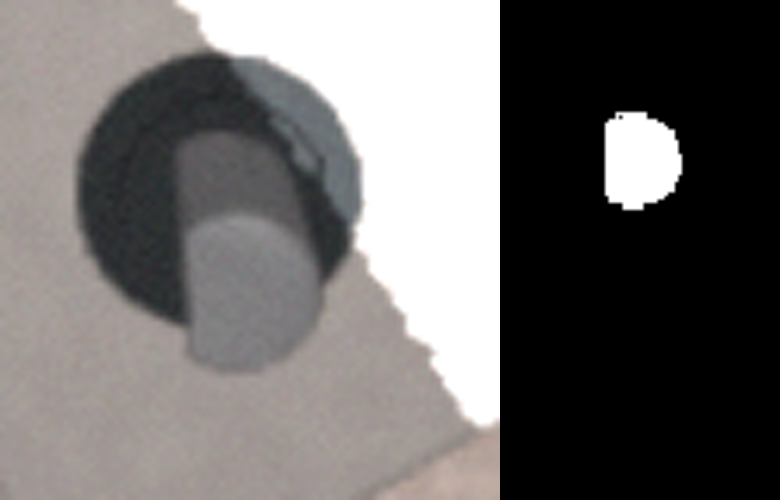

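The flat's normal is at -140° world and drive -x is at 164°, so the shaft stands about 56° (0.98 rad) counter-clockwise, which is within the stated range. The tool's y axis is already along the flat's normal. Next I'll centre over the shaft and go down.

```bash
python3 -c "
from h import *
go([.529,-.0287,.150],40)
go([.529,-.0287,.085],40)"
```

```text
shift [-21.   22.1 129. ] turn 0.6 | tcp [ 0.4986 -0.0272  0.279 ] yaxis 40.64 t 2.15 q6 -0.9674666480039931
shift [-21.1  22.1 194. ] turn 0.6 | tcp [ 0.4986 -0.0272  0.279 ] yaxis 40.64 t 2.15 q6 -0.9674666480039931
```

```bash
python3 -m crank '[[[-21,22,40],0,0],[[-21,22,80],0,0],[[-21,22,120],0,0],[[-21,22,129],0,0],[[-21,22,129],0,0]]'
python3 - <<'E'
from h import *
c=cam('wrist'); P=cloud(c)
m=(abs(P[...,2]-.123)<.006)&(np.hypot(P[...,0]-.529,P[...,1]+.031)<.03)
cn=max(cv2.findContours(m.astype(np.uint8),0,cv2.CHAIN_APPROX_NONE)[0],key=len)[:,0,:]
b=plane(c,cn[:,0],cn[:,1],.123)[:,:2]
cc,rr=cv2.minEnclosingCircle(b.astype(np.float32)); print(m.sum(),cc,rr,P[m][:,2].mean())
d=b-cc
print([(a,round((d@[np.cos(np.radians(a)),np.sin(np.radians(a))]).max()*1e3,1)) for a in range(-180,-100,5)])
cv2.imwrite('pics/w2.png',c['frame']); go([.529,-.0287,.085],40)
E
```

```text
time: 2.65
eef_pos: [0.5281, -0.0283, 0.1488]
tcp_rot: [0.417, 0.909, -0.0, -0.002]
contact_force: [0.4, -0.3, -0.1]
opening: 1.001
finger_force: 0.0
1429 (0.523736298084259, -0.028697792440652847) 0.015442878939211369 0.12365170486471028
[(-180, np.float64(14.3)), (-175, np.float64(13.9)), (-170, np.float64(13.4)), (-165, np.float64(12.8)), (-160, np.float64(12.0)), (-155, np.float64(11.2)), (-150, np.float64(10.4)), (-145, np.float64(9.7)), (-140, np.float64(9.0)), (-135, np.float64(8.7)), (-130, np.float64(9.5)), (-125, np.float64(10.5)), (-120, np.float64(11.4)), (-115, np.float64(12.2)), (-110, np.float64(12.9)), (-105, np.float64(13.5))]
shift [ 0.6 -0.4 66.1] turn 0.7 | tcp [ 0.5296 -0.0289  0.1511] yaxis 40.68 t 2.7 q6 -0.9558036858520939
```

View pics/w2.png

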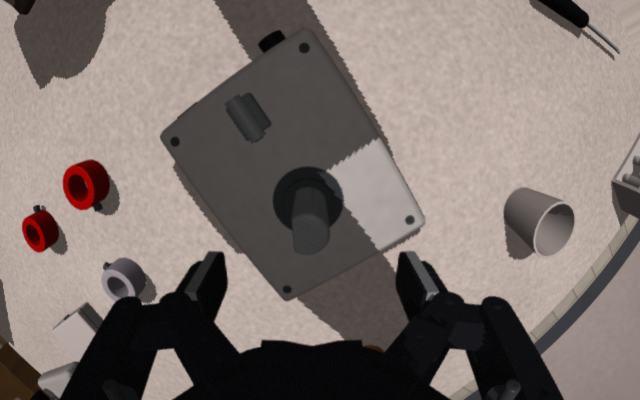

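The wrist view shows the D-shaped shaft end at about (310,235), laterally between the fingers at x = 220 and 405, with the flat facing the left finger. The position agrees to about 3 mm, so I'll go down and close gently.

```bash
python3 -c "
from h import *
go([.5271,-.0277,.085],40.5)"
python3 -m crank '[[[2,-1,40],0,0],[[2,-1,65],0,0],[[2,-1,65],0,100],[[2,-1,65],0,180],[[2,-1,65],0,255],[[2,-1,65],0,255],[[2,-1,65],0,255],[[2,-1,65],0,255]]' 20; python3 -c "
from h import *
go([.5271,-.0277,.085],40.5);s=get_state();print(s['wrist_torque'])"
```

```text
shift [ 2.6 -1.2 66.1] turn 0.2 | tcp [ 0.5296 -0.0289  0.1511] yaxis 40.68 t 2.7 q6 -0.9558036858520939
time: 3.5
eef_pos: [0.5284, -0.0294, 0.0875]
tcp_rot: [0.418, 0.909, -0.0, 0.001]
contact_force: [-2.2, -0.5, 6.1]
opening: 0.26
finger_force: 21.8
shift [2.2 0.1 2.5] turn 0.1 | tcp [ 0.5284 -0.0294  0.0875] yaxis 40.61 t 3.5 q6 -0.9552164579153689
[-0.12368498  0.40976934  0.01453745]
```

```bash
python3 -m crank '[[[0,0,0],0,255],[[-0.2,-0.3,0],7,255],[[-0.4,-0.6,0],14,255],[[-0.7,-0.9,0],21,255],[[-1,-1.1,0],28,255],[[-1.3,-1.2,0],35,255],[[-1.6,-1.3,0],42,255],[[-2,-1.3,0],49,255],[[-2.3,-1.2,0],57,255],[[-2.3,-1.2,0],57,255]]' 35; python3 -c "
from h import *
go([.5271,-.0277,.085],-16.1);s=get_state();print(s['wrist_torque'])"
```

```text
time: 4.5
eef_pos: [0.5276, -0.0321, 0.0875]
tcp_rot: [0.801, 0.598, -0.001, 0.0]
contact_force: [-8.3, -1.3, 10.1]
opening: 0.26
finger_force: 34.2
shift [ 4.1 -1.7  2.5] turn -0.4 | tcp [ 0.5276 -0.0321  0.0875] yaxis -16.49 t 4.5 q6 0.037619213097178694
[-0.3655675   1.13018089 -0.06293001]
```

The shaft is turned, and contact puts its axis at about (0.5254, -0.0301). Next I'll release, lift and verify the flat.

```bash
python3 -m crank '[[[0,0,0],0,120],[[0,0,0],0,120],[[0,0,0],0,120],[[0,0,-40],0,120],[[0,0,-85],0,120],[[0,0,-130],0,0],[[0,0,-150],0,0],[[0,0,-150],0,0]]'
python3 - <<'E'
from h import *
c=cam('wrist'); P=cloud(c)
m=(abs(P[...,2]-.123)<.006)&(np.hypot(P[...,0]-.525,P[...,1]+.03)<.03)
v,u=np.where(m);q=plane(c,u,v,.123)[:,:2]
cn=max(cv2.findContours(m.astype(np.uint8),0,cv2.CHAIN_APPROX_NONE)[0],key=len)[:,0,:]
b=plane(c,cn[:,0],cn[:,1],.123)[:,:2]
cc,rr=cv2.minEnclosingCircle(b.astype(np.float32)); d=b-cc; print(m.sum(),cc,rr)
print([(a%360,round(float((d@[np.cos(np.radians(a)),np.sin(np.radians(a))]).max()*1e3),1)) for a in range(130,205,5)])
f=q.mean(0)-cc; print('flat dir',np.degrees(np.arctan2(-f[1],-f[0])))
mz=(abs(P[...,2]-.06)<.005)&(np.hypot(P[...,0]-.5,P[...,1]+.025)<.13)
print('drive',cv2.minAreaRect(cv2.convexHull(P[mz][:,:2].astype(np.float32))))
w=(np.hypot(P[...,0]-.432,P[...,1]+.271)<.036)&(abs(P[...,2]-.032)<.004)
print('collar',cv2.minEnclosingCircle(P[w][:,:2].astype(np.float32)),w.sum())
cv2.imwrite('pics/w3.png',c['frame'])
go([.4315,-.2725,.12],-77.3)
E
```

```text
time: 5.3
eef_pos: [0.5303, -0.0318, 0.2399]
tcp_rot: [0.801, 0.599, 0.003, 0.003]
contact_force: [-0.0, -0.3, -0.1]
opening: 0.992
finger_force: 0.0
693 (0.5246872305870056, -0.02898150309920311) 0.01507173478603363
[(130, 13.4), (135, 12.9), (140, 12.4), (145, 11.7), (150, 11.0), (155, 10.1), (160, 9.2), (165, 8.6), (170, 9.3), (175, 10.2), (180, 11.0), (185, 11.8), (190, 12.4), (195, 13.0), (200, 13.4)]
flat dir 171.57483457252894
drive ((0.5055174231529236, -0.02311832457780838), (0.14877401292324066, 0.1908426731824875), 73.70220947265625)
collar ((0.42955878376960754, -0.26889362931251526), 0.02589045837521553) 406
shift [-258.8  -25.8  116.7] turn 60.9 | tcp [ 0.5289 -0.0314  0.2368] yaxis -16.4 t 5.35 q6 0.03515220343167647
```

View pics/w3.png

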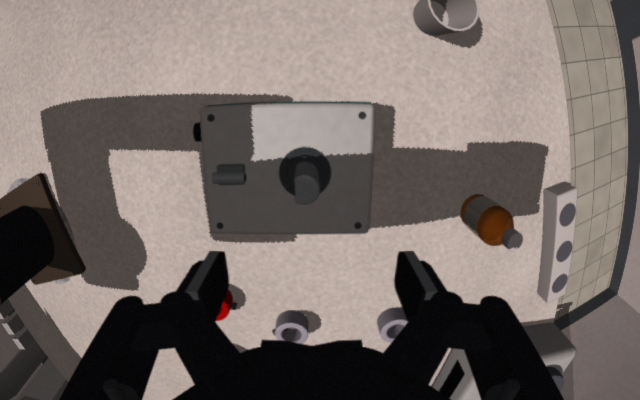

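The flat now faces 165°, against about 164° for the guide tube. In the wrist view it faces the tube at (229,174) from the shaft at (305,185). Milestone done; now over to the collar.

```bash
python3 -m crank '[[[-259,-26,40],61,0],[[-259,-26,40],61,0],[[-259,-26,40],61,0],[[-259,-26,40],61,0],[[-259,-26,40],61,0],[[-259,-26,60],61,0],[[-259,-26,75],61,0],[[-259,-26,75],61,0],[[-259,-26,75],61,0],[[-259,-26,75],61,0]]'
python3 - <<'E'
from h import *
c=cam('wrist'); P=cloud(c)
w=(np.hypot(P[...,0]-.431,P[...,1]+.271)<.036)&(abs(P[...,2]-.032)<.005)
cc,r=cv2.minEnclosingCircle(P[w][:,:2].astype(np.float32)); print('collar',cc,r,w.sum(),P[w][:,2].mean())
# screw: points z .003-.02 beyond radius 27mm
d=P[...,:2]-cc; rr=np.hypot(d[...,0],d[...,1])
s=(rr>.0275)&(rr<.04)&(P[...,2]>.006)&(P[...,2]<.022); print('screw',s.sum(),P[s].mean(0),'collar yaw',np.degrees(np.arctan2(*(cc-P[s][:,:2].mean(0))[::-1])))
cv2.imwrite('pics/w4.png',c['frame'])
go([.4315,-.2725,.005],-77.3)
E
```

```text
time: 6.35
eef_pos: [0.4302, -0.2721, 0.1604]
tcp_rot: [0.994, 0.111, 0.0, 0.0]
contact_force: [-0.8, -0.2, -0.5]
opening: 1.003
finger_force: 0.0
collar (0.42974039912223816, -0.2711407542228699) 0.026402700692415237 1601 0.03281452241684325
screw 21 [ 0.39717793 -0.27741084  0.01573177] collar yaw 10.899222421309648
shift [  0.9   0.4 155.8] turn 0.0 | tcp [ 0.4304 -0.2722  0.1608] yaxis -77.25 t 6.4 q6 0.5848922468293964
```

View pics/w4.png

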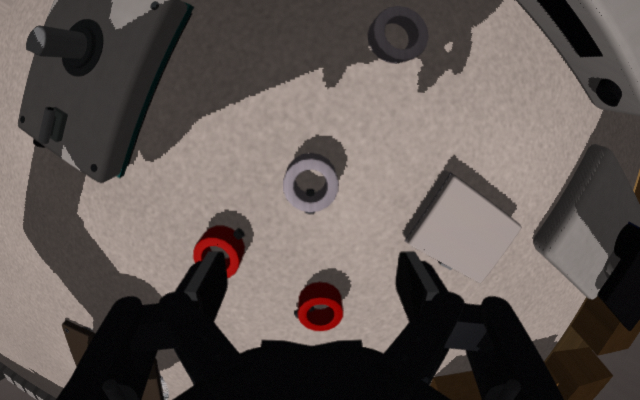

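The collar is at (311,184) with its screw at (311,212), yaw about 11°. It lies between the finger paths and clear of its neighbours. Next I'll go down and grip.

```bash
python3 -m crank '[[[1,0,45],2,0],[[1,0,90],2,0],[[1,0,130],2,0],[[1,0,150],2,0],[[1,0,158],2,0],[[1,0,158],2,0],[[1,0,158],2,200],[[1,0,158],2,255],[[1,0,158],2,255],[[1,0,158],2,255]]' 40; python3 -m crank '[[[0,0,0],0,255],[[0,0,0],0,255]]';  python3 -c "
from h import *
go([.431,-.2722,.003],-79);print(get_state()['wrist_torque'])"
```

```text
time: 7.4
eef_pos: [0.4321, -0.2732, 0.0044]
tcp_rot: [0.996, 0.092, 0.001, 0.001]
contact_force: [-0.9, 1.0, 5.8]
opening: 0.604
finger_force: 41.3
time: 7.6
eef_pos: [0.4321, -0.2732, 0.0044]
tcp_rot: [0.996, 0.092, 0.001, 0.001]
contact_force: [0.5, 0.8, 6.7]
opening: 0.601
finger_force: 41.3
shift [-0.9 -1.2  1.4] turn -0.4 | tcp [ 0.4321 -0.2732  0.0044] yaxis -79.4 t 7.6 q6 0.6229425105485487
[ 0.25979699  0.14309865 -0.0023892 ]
```

```bash
python3 -m crank '[[[0,0,-20],0,255],[[0,0,-60],0,255],[[0,0,-105],0,255],[[0,0,-150],0,255],[[0,0,-180],0,255],[[0,0,-180],0,255],[[0,0,-180],0,255]]' 50
python3 - <<'E'
from h import *
s=get_state();m=R.from_quat(s['tcp_rot']).as_matrix()
c=cam('wrist'); P=cloud(c); L=(P-s['eef_pos'])@m
q=(np.abs(L[...,0])<.05)&(np.abs(L[...,1])<.04)&(L[...,2]>-.06)&(L[...,2]<.02)
zs=L[q][:,2]; print(np.histogram(zs,bins=16,range=(-.06,.02)))
# collar top face z: tool z about -(.032-.0044)=-.0276
t=q&(abs(L[...,2]+.028)<.005)&(abs(L[...,1])<.025); print('top',t.sum(),L[t].mean(0),cv2.minEnclosingCircle(L[t][:,:2].astype(np.float32)))
ys,xs=np.where(t); print(xs.min(),xs.max(),ys.min(),ys.max())
cv2.imwrite('pics/w5.png',cv2.resize(cv2.convertScaleAbs(c['frame'][200:360,200:420],alpha=2.0),None,fx=3,fy=3))
go([.431,-.2722,.2],-106.3); go([.5254,-.0301,.2],-106.3)
E
```

```text
time: 8.3
eef_pos: [0.4308, -0.2722, 0.1826]
tcp_rot: [0.996, 0.092, 0.0, 0.001]
contact_force: [0.0, 0.2, -1.9]
opening: 0.597
finger_force: 52.6
(array([ 937,  648,  345,  702,  438,  570, 6116, 1210, 1086, 1041,  828,
        524,  168,    0,    0,    0]), array([-0.06 , -0.055, -0.05 , -0.045, -0.04 , -0.035, -0.03 , -0.025,
       -0.02 , -0.015, -0.01 , -0.005,  0.   ,  0.005,  0.01 ,  0.015,
        0.02 ]))
top 6101 [ 1.54663934e-03 -6.98610843e-06 -2.80406632e-02] ((-0.0011234079720452428, 0.0007426298107020557), 0.027012759819626808)
256 371 230 328
shift [  0.8   0.8 -19.1] turn 26.9 | tcp [ 0.43   -0.2715  0.1809] yaxis -79.41 t 8.35 q6 0.6230627558571613
shift [ 138.1 -219.8  -18.9] turn 26.9 | tcp [ 0.43   -0.2715  0.1809] yaxis -79.41 t 8.35 q6 0.6230627558571613
```

View pics/w5.png

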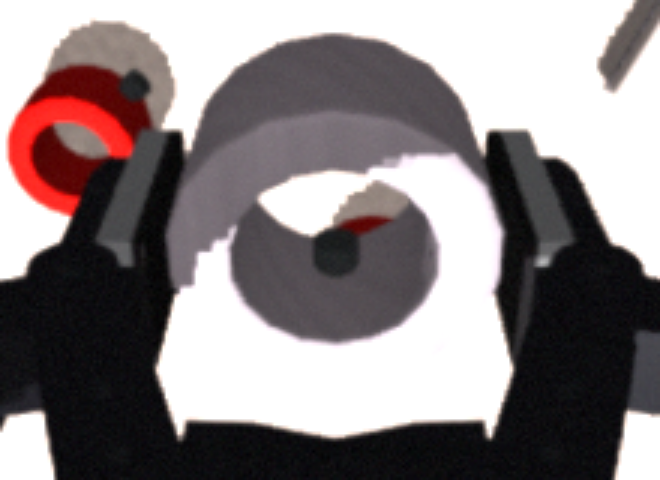

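The collar hangs upright in the grip, with its screw tip at the centre line (335,250) on the robot side, so the collar's yaw equals the tool's yaw. I'll check the collar's offset along tool x from the bore rim.

Run:
```python
from h import *
s=get_state();m=R.from_quat(s['tcp_rot']).as_matrix()
c=cam('wrist'); P=cloud(c); L=(P-s['eef_pos'])@m
for u,v in((335,170),(335,342),(230,255),(438,255),(335,113)):
    p=plane(c,200+u/3,200+v/3,s['eef_pos'][2]+.0278); print(((p-s['eef_pos'])@m*1e3).round(1))
t=(abs(L[...,2]+.028)<.002)&(np.hypot(L[...,0],L[...,1])<.024)
q=L[t]; r=np.hypot(q[:,0],q[:,1])
# bore circle: rim points nearest centre per angle
a=np.arctan2(q[:,1],q[:,0]); B=np.array([q[k][np.argmin(r[k])] for k in (np.where(abs(a-x)<.1)[0] for x in np.arange(-3,3.1,.2)) if len(k)])
S=np.c_[2*B[:,:2],np.ones(len(B))]; x=np.linalg.lstsq(S,(B[:,:2]**2).sum(1),rcond=None)[0]; print('bore',x[:2]*1e3,np.sqrt(x[2]+x[0]**2+x[1]**2)*1e3)
```

```text
[ 13.8  -0.3 -27.8]
[-18.3  -0.3 -27.8]
[ -1.2 -16.1 -27.8]
[ -1.2  15.2 -27.8]
[ 22.9  -0.3 -27.8]
bore [-1.28800971 -0.47361345] 15.154230212850864
```

```bash
python3 -c "
from h import *
go([.5273,-.0306,.2],-105.9)"
python3 -m crank '[[[0,0,-19],0,255],[[30,-40,-19],5,255],[[60,-80,-19],10,255],[[85,-120,-19],15,255],[[110,-160,-19],20,255],[[130,-195,-19],25,255],[[140,-219,-19],26.5,255],[[140,-219,-19],26.5,255],[[140,-219,-19],26.5,255]]'; python3 -c "
from h import *
go([.5273,-.0306,.132],-105.9)"
```

```text
shift [ 140.1 -218.6  -19.7] turn 26.5 | tcp [ 0.4297 -0.2712  0.18  ] yaxis -79.41 t 8.4 q6 0.6230744727630979
time: 9.3
eef_pos: [0.5271, -0.0307, 0.1989]
tcp_rot: [0.991, -0.137, -0.002, 0.0]
contact_force: [-0.0, 0.4, -1.6]
opening: 0.599
finger_force: 52.7
shift [ 0.4 -0.2 66.9] turn 0.1 | tcp [ 0.5271 -0.0307  0.1989] yaxis -105.8 t 9.3 q6 1.5965586914405674
```

```bash
python3 -m crank '[[[0,0,35],0,255],[[0,0,60],0,255],[[0,0,66],0,255],[[0,0,66],0,255],[[0,0,66],0,255]]'
cat > look.py <<'E'
from h import *
import sys
s=get_state();m=R.from_quat(s['tcp_rot']).as_matrix()
c=cam('wrist'); P=cloud(c); L=(P-s['eef_pos'])@m
def fit(B):
    S=np.c_[2*B[:,:2],np.ones(len(B))]; x=np.linalg.lstsq(S,(B[:,:2]**2).sum(1),rcond=None)[0]; return (x[:2]*1e3).round(2),np.sqrt(x[2]+x[0]**2+x[1]**2)*1e3
t=(abs(L[...,2]+.028)<.002)&(np.hypot(L[...,0],L[...,1])<.024)
q=L[t]; r=np.hypot(q[:,0],q[:,1]);a=np.arctan2(q[:,1],q[:,0]); B=np.array([q[k][np.argmin(r[k])] for k in (np.where(abs(a-x)<.1)[0] for x in np.arange(-3,3.1,.2)) if len(k)]); print('bore',fit(B))
h=(abs(P[...,2]-.1232)<.004)&(np.hypot(L[...,0],L[...,1])<.03); print('shaft px',h.sum())
if h.sum(): print(L[h].min(0)*1e3,L[h].max(0)*1e3,P[h][:,2].mean())
cv2.imwrite(sys.argv[1],cv2.resize(cv2.convertScaleAbs(c['frame'][220:340,240:390],alpha=2.0),None,fx=4,fy=4,interpolation=cv2.INTER_CUBIC))
go([.5273,-.0306,.132],-105.9)
E
python3 look.py pics/w6.png
```

```text
time: 9.8
eef_pos: [0.5288, -0.0321, 0.1362]
tcp_rot: [0.99, -0.139, 0.001, 0.0]
contact_force: [1.0, -0.1, -0.4]
opening: 0.596
finger_force: 52.7
bore (array([-1.5 , -0.18]), np.float64(15.195401798637924))
shaft px 107
[-12.34544373 -10.66054341  10.67578926] [-9.09933565  9.65248743 13.14331349] 0.12421874467475091
shift [-2.2 -0.8  4.8] turn -0.0 | tcp [ 0.5292 -0.032   0.1368] yaxis -105.95 t 9.85 q6 1.5973742733103835
```

View pics/w6.png

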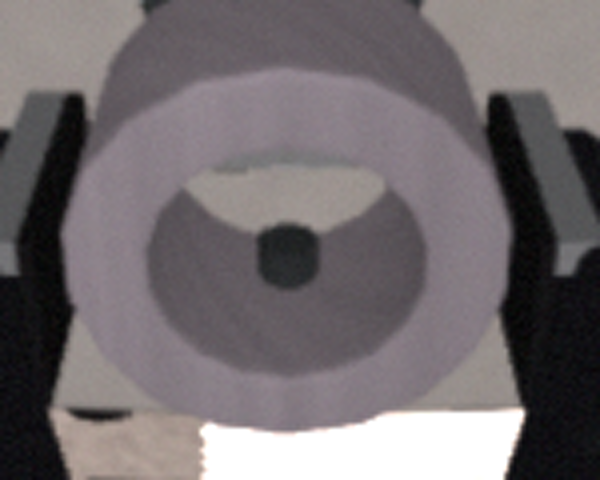

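Through the bore, the shaft's end shows as a grey strip at (290,165), with its flat edge facing the screw. In the same view the bore centre is at tool x -1.5 mm and the shaft axis at about -4 mm, so I'll shift 2.5 mm along -x and then lower gently.

```bash
python3 -m crank '[[[-2.5,-0.3,0],0,255],[[-2.5,-0.3,0],0,255],[[-2.5,-0.3,4],0,255],[[-2.5,-0.3,8],0,255],[[-2.5,-0.3,11],0,255],[[-2.5,-0.3,13],0,255],[[-2.5,-0.3,13],0,255]]'; python3 look.py pics/w7.png
```

```text
time: 10.55
eef_pos: [0.5255, -0.0301, 0.1215]
tcp_rot: [0.99, -0.138, -0.001, -0.0]
contact_force: [-0.2, -0.4, -1.3]
opening: 0.596
finger_force: 52.7
bore (array([-1.53, -0.2 ]), np.float64(15.173481213632458))
shaft px 1231
[-17.63923853 -22.87125616  -5.70193674] [24.35562286 25.45214798  2.21173468] 0.12390543416977765
shift [  1.6  -0.  -10.1] turn -0.0 | tcp [ 0.5257 -0.0302  0.1219] yaxis -105.91 t 10.6 q6 1.598269467099871
```

No contact force with the collar about 5 mm over the shaft. Continuing down.

```bash
python3 -m crank '[[[0,0,3],0,255],[[0,0,6],0,255],[[0,0,10],0,255],[[0,0,15],0,255],[[0,0,20],0,255],[[0,0,20],0,255]]'
```

```text
time: 11.2
eef_pos: [0.5254, -0.0301, 0.1011]
tcp_rot: [0.99, -0.138, -0.001, -0.0]
contact_force: [-0.2, 0.3, -2.0]
opening: 0.596
finger_force: 52.7
```

```bash
python3 -m crank '[[[0,0,6],0,255],[[0,0,12],0,255],[[0,0,18],0,255],[[0,0,23],0,255],[[0,0,25],0,255],[[0,0,25],0,255]]'
```

```text
time: 11.8
eef_pos: [0.5255, -0.0301, 0.0767]
tcp_rot: [0.99, -0.138, -0.0, -0.0]
contact_force: [-0.6, 0.2, -2.2]
opening: 0.603
finger_force: 52.7
```

```bash
python3 -m crank '[[[0,0,1],0,255],[[0,0,2],0,255],[[0,0,3],0,255],[[0,0,4],0,255],[[0,0,4],0,255]]'; python3 -m crank '[[[0,0,1],0,255],[[0,0,2],0,255],[[0,0,2],0,255]]'
```

```text
time: 12.3
eef_pos: [0.5258, -0.0302, 0.0731]
tcp_rot: [0.99, -0.138, -0.0, -0.0]
contact_force: [0.0, 0.3, -0.9]
opening: 0.595
finger_force: 52.7
time: 12.6
eef_pos: [0.5262, -0.0303, 0.0725]
tcp_rot: [0.99, -0.138, -0.0, 0.0]
contact_force: [-3.7, 0.8, 4.9]
opening: 0.598
finger_force: 53.3
```

```bash
python3 -m crank '[[[0,0,1],0,255],[[0,0,2],0,255],[[0,0,2],0,255],[[0,0,2],0,255]]'; python3 look.py pics/w8.png
python3 - <<'E'
from h import *
s=get_state();m=R.from_quat(s['tcp_rot']).as_matrix()
for n in('wrist','top'):
    c=cam(n);P=cloud(c);L=(P-s['eef_pos'])@m
    t=(np.hypot(L[...,0],L[...,1])<.026)&(np.hypot(L[...,0]+.0015,L[...,1])>.018)&(abs(P[...,2]-.1)<.007); h=(np.hypot(L[...,0]+.0015,L[...,1])<.012)&(abs(P[...,2]-.123)<.008)
    print(n,'collar top',np.median(P[t][:,2]),t.sum(),'shaft top',np.median(P[h][:,2]),h.sum())
E
```

```text
time: 13.0
eef_pos: [0.5262, -0.0303, 0.0724]
tcp_rot: [0.99, -0.138, -0.001, 0.0]
contact_force: [-8.5, 1.9, 15.6]
opening: 0.599
finger_force: 54.2
bore (array([-5.81, -0.31]), np.float64(16.6860646938497))
shaft px 3086
[-10.43722688 -27.70816438 -54.81904839] [ 13.58003517  27.98753596 -46.82252953] 0.12371206467403853
shift [  1.    0.1 -59.6] turn 0.0 | tcp [ 0.5262 -0.0303  0.0724] yaxis -105.88 t 13.05 q6 1.5984361836497905
wrist collar top 0.10085701892798161 3931 shaft top 0.12417060081158728 1973
top collar top nan 0 shaft top nan 0
  return _methods._mean(a, axis=axis, dtype=dtype,
  ret = ret.dtype.type(ret / rcount)
```

View pics/w8.png

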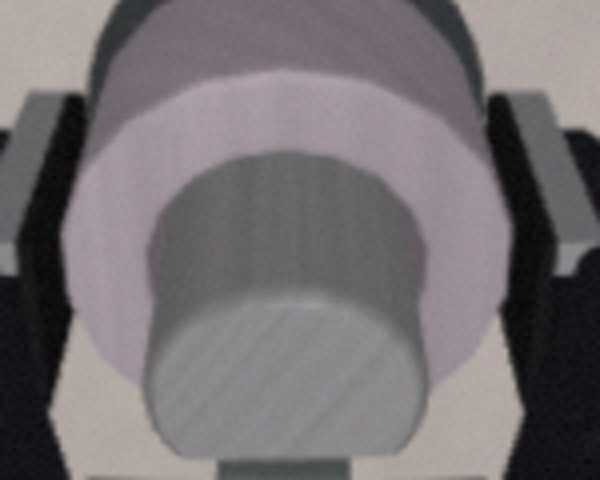

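The collar is seated. The shaft top is 23.3 mm above the collar top (23 mm expected), and it met a firm stop at about 16 N. The flat's edge at (285,457) faces the guide tube at (285,470), and the grip is 54 N. Handing in.

```bash
python3 -c "
from plant import ctrl; print(ctrl.sign_off())"
```

```text
the job is handed in; nothing more can be done
None
```

The shaft's flat was turned to face the guide tube (within about 1° in the wrist camera), the collar was seated on the shoulder with its screw over the flat, and I handed in at about 13 s still gripping it at 54 N; the hand-in gave no verdict.

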